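# Gauge the wooden bench screw with pitch combs

## Robot

A 7-joint arm with a two-finger parallel gripper is mounted at the origin on the work surface. World frame = base frame: x ahead of the robot, y to its left, z up, the work surface at z = 0. Lengths are in m, angles in degrees, forces in N, time in s.
With the tool pointing down it reaches from about 0.425 to 0.875 m from the base axis. Payload 4.7 kg.
Tool frame: the origin (TCP) lies midway between the tips of the shut fingers; the grasp point (between the pads) lies env.grip_point_offset behind it (env.grip_point_offset is the distance from the TCP to the grasp point, in m); z points along the fingers, y is the line along which they close (so a half turn about z gives the same grasp; the last joint's range is limited). The gripper opens to 87 mm and grips with 3 to 60 N. Pads are 19 mm wide; open, the fingers measure 117 mm over their backs; the gripper's body (75 mm by 190 mm) begins 51 mm behind the grasp point.
Start: joints at [-63.306, 18.392, -4.016, 83.108, 1.295, 78.541, -3.26], TCP at [0.284, 0.585, 0.223] pointing down, gripper open.
Joint ranges: [-163.93, 163.93], [-17.29, 119.83], [-79.2, 71.16], [3.27, 140.29], [-89.18, 269.18], [5.43, 117.66], [-154.24, 154.24]. Speed limits (degrees/s): [147.25, 147.25, 180, 180, 180, 180, 180].

## Interface

Orientations are given as [roll, pitch, yaw] about the fixed x, y, z axes, in that order (R = Rz(yaw) Ry(pitch) Rx(roll)).
In Python, from cell import env gives the robot as it stands.
- The arm moves only by the shell command python3 -m creep 'ROWS' [FORCE]. ROWS is a JSON object of lists of equal length, an entry for each row: "translation": the shift along the tool's x, y, z in units of 0.08 m (1.0 is 0.08 m), a list of three; "turn": the turn, a rotation vector about the tool's x, y, z in units of 180 degrees (1.0 is 180 degrees), a list of three; "grip": the opening, from 0 (shut) to 1 (fully open). In form: {"translation": [[x, y, z], ...], "turn": [[ax, ay, az], ...], "grip": [grip, ...]}. A call has 1 to 5 rows; each row shifts and turns the commanded pose from where the row before left it, along the tool's axes as they then stand; what a row does not reach is not made up. A row lasts 1/8 s, in which the tool goes at most 62.5 mm and 10.7 degrees, less where a joint would pass 70% of its speed; a pose out of reach is approached as far as the arm can. A call with a number of a shift or a turn outside -1 to 1 is refused whole. A call with a gripper value outside its range is refused whole. The fingers move at their own pace and stop on an object; FORCE is the grip in N (left out, the last holds). Time passes only in rows, so rows that do not move let the fingers close. It gives the time, the measured TCP pose, the force, the opening and the grip force at its end, in the units of the state.
- env.get_obs(): the state, without advancing time (a new reading comes with each control period).
- env.read_camera(name): name is "side" or "top"; returns a dict with "frame" (384x512x3 uint8, red, green, blue), "z_map" (384x512 float32, m along the optical axis (not along the pixel's ray), 0 where there is no reading), "K" (3x3 intrinsics, pixels), "rvec" (rotation vector, rad) and "tvec" (3), from world to camera coordinates, as OpenCV has them. Camera axes: x right, y down, z forward; pixel columns grow to the right and rows downward; lengths in m; the calibration is good to about 2 mm. A picture is of the moment at which its call begins.
- env.sign_off(): hands the job in; it is judged then, once.
The state is a dict: "time_s": time; "qpos": joint angles; "joint_velocities": joint speeds; "effort": joint torques, N m; "tool_pos": TCP position; "tool_rot": TCP orientation; "force": force on the tool from outside, world axes, zero at the start; "wrist_torque": the same for the moment, N m; "grip_width": finger opening in m; "grasp_force": force on a finger pad.
Only numpy, scipy, OpenCV 4.12 (cv2) and the standard library are available. Lean on these libraries where they do the work, as an engineer would, in place of code of your own. Each camera call takes 0.05 s, during which the arm holds its last target. There are 200 camera calls.

## Task

Find which of the two plywood pitch combs fits the wooden screw on the cork mat: take a comb from the rack, set it teeth down between the fence arms along the top of the thread, and feel it along with light pressure until its teeth drop into the grooves. If a comb will not go fully home, put it back in the rack and try the other; press the one that fits fully home and leave it standing there in the thread. Never press on the screw with more than about 20 N, and leave the other things on the bench alone.

Things in the scene. Friction and masses are not known exactly. Their poses are not given: they have to be found in the camera images.
- mat: cork mat on the bench, 110 x 270 mm, 1.5 mm thick, fixed; origin at the centre of its underside. Centred on it and in line with it is the screw to be gauged, on a fixed stand 80 (x) x 230 (y) mm: level along y, axis 52 mm above the bench, head of 60 mm diameter at y = +75 to +117 mm. Two spare screws on like stands further back along +x are not to be used
- thread_mid (a point): on the axis of the screw on the mat, mid-thread (mat's y = -10 mm); y along the axis, z up. V thread, 45 degree flanks, 50 mm crest diameter (crest tops 77 mm above the bench, 1.5 mm flats), over 60 mm either way. Its pitch is 13 or 16 mm, not known which; it lies shifted up to 4.5 mm either way along its stand, so no pose tells where its grooves are. It does not give
- rack: fixed plywood rack 150 (x) x 125 (y) mm with two places 80 mm apart along its x (-40, +40); in each a leaf stands upright on its two shoulders on ledges 24 mm above the bench, held at both ends by cheeks up to 44 mm above the bench with 2.5 mm of play each side, 5 mm at the ends; origin at the centre of the underside
- leaf_1_centre (a point): centre of comb leaf 1 of two: plywood plate 8 mm thick (x), 86 long (y), 60 high (z), its gum line (lower edge, with the teeth below it) 30 mm below this point. 90 degree teeth over the middle 65 mm: one leaf has 5 at 13 mm pitch, the other 4 at 16 mm, 6.5 and 8 mm long; which has which is not known, nor their order in the rack. 40 to 85 g
- leaf_1: the same leaf 1; origin mid gum line, y along the teeth. On the screw, the leaf of its pitch sinks along the flanks until the gum line is under 1 mm above the crest tops (centre under 56 mm above the axis); the other stays 3.5 mm higher or more. Two pairs of fence arms, 31 mm either side of thread_mid, 90 to 112 mm up, 14 mm apart across x, flared to 28 mm at 123 mm, keep it upright
- leaf_2_centre (a point): centre of comb leaf 2 of two: plywood plate 8 mm thick (x), 86 long (y), 60 high (z), its gum line (lower edge, with the teeth below it) 30 mm below this point. 90 degree teeth over the middle 65 mm: one leaf has 5 at 13 mm pitch, the other 4 at 16 mm, 6.5 and 8 mm long; which has which is not known, nor their order in the rack. 40 to 85 g
- leaf_2: the same leaf 2; origin mid gum line, y along the teeth. On the screw, the leaf of its pitch sinks along the flanks until the gum line is under 1 mm above the crest tops (centre under 56 mm above the axis); the other stays 3.5 mm higher or more. Two pairs of fence arms, 31 mm either side of thread_mid, 90 to 112 mm up, 14 mm apart across x, flared to 28 mm at 123 mm, keep it upright
- glue: bystander: white glue bottle, 56 mm across, 130 mm high; origin at its underside
- jar: bystander: amber jar with a steel lid, 60 mm across, 75 mm high; origin at its underside
- offcut: bystander: wood offcut 50 x 110 x 22 mm; origin at its underside
- turnscrew: bystander: screwdriver lying on the bench; origin at its underside
- hammer: bystander: hammer lying on the bench; origin at its underside
- mug: bystander: white mug 76 mm across, 85 mm high; origin at its underside
Things that resemble listed ones, but are neither listed nor needed, are in the scene too. Leave any orange or turquoise look-alike of the rack alone.

How it is judged:
By the outcome, as a careful person would: the job done as asked, in the order asked, and still so for the second after the job is handed in, with the robot touching nothing.
It also fails if it takes over 72 s, if anything falls off the work surface, if the arm or the gripper's body presses on something with over 40 N, if the wrist force passes 120 N, or if a joint passes its speed limit or range.

## Working session

There is one attempt and no reset: what is moved stays moved. The work goes in short steps, Python scripts to look and compute and a shell command to move; the robot and the scene stay as the last step left them, time stands still between calls to the robot, and variables do not carry over. Pictures are saved under pics/ and viewed, at most 10 in all, crops included, and the job is handed in when it is done.

```bash
mkdir -p pics; ls; cat > h.py <<'E'
import numpy as np, cv2
from cell import env
def cam(n):
    c=env.read_camera(n); c['R']=cv2.Rodrigues(np.array(c['rvec'],float))[0]; c['t']=np.array(c['tvec'],float).ravel(); return c
def cloud(c):
    z=c['z_map']; v,u=np.indices(z.shape); K=c['K']
    p=np.stack([(u-K[0,2])/K[0,0]*z,(v-K[1,2])/K[1,1]*z,z],-1)
    P=(p-c['t'])@c['R']; P[z==0]=np.nan; return P
E
python3 - <<'E'
from h import *
o=env.get_obs(); print({k:np.round(v,3).tolist() for k,v in o.items()}, env.grip_point_offset)
ims=[]
for n in('top','side'):
    c=cam(n); np.savez(n+'.npz',**c); ims.append(c['frame']); print(n,c['K'].tolist(),(-c['R'].T@c['t']).round(3),c['R'].round(2).tolist())
    cv2.imwrite(f'pics/{n}0.png',cv2.resize(c['frame'][...,::-1],(800,600),interpolation=2))
E
```

```text
pics
{'time_s': 0.0, 'qpos': [-63.306, 18.438, -4.016, 83.175, 1.295, 78.542, -3.262], 'joint_velocities': [-0.054, 0.159, 0.048, 0.005, 0.009, 0.057, 0.083], 'effort': [-0.0, -49.129, -0.404, -31.254, -0.064, 0.044, 0.0], 'tool_pos': [0.284, 0.584, 0.221], 'tool_rot': [-179.89, 0.006, 154.113], 'force': [0.148, -0.322, -0.229], 'wrist_torque': [0.034, -0.001, -0.013], 'grasp_force': 0.0, 'grip_width': 0.087} 0.0187
top [[368.75846752865715, 0.0, 253.76382860457343], [0.0, 368.75846752865715, 191.88977552951926], [0.0, 0.0, 1.0]] [ 0.394 -0.009  1.384] [[-0.02, -1.0, -0.02], [-1.0, 0.02, -0.08], [0.08, 0.02, -1.0]]
side [[405.9952312621002, 0.0, 254.42206757914053], [0.0, 405.9952312621002, 189.66274527808568], [0.0, 0.0, 1.0]] [-0.189  0.715  1.027] [[-0.7, -0.71, 0.01], [-0.51, 0.49, -0.71], [0.5, -0.51, -0.7]]
```

View pics/top0.png

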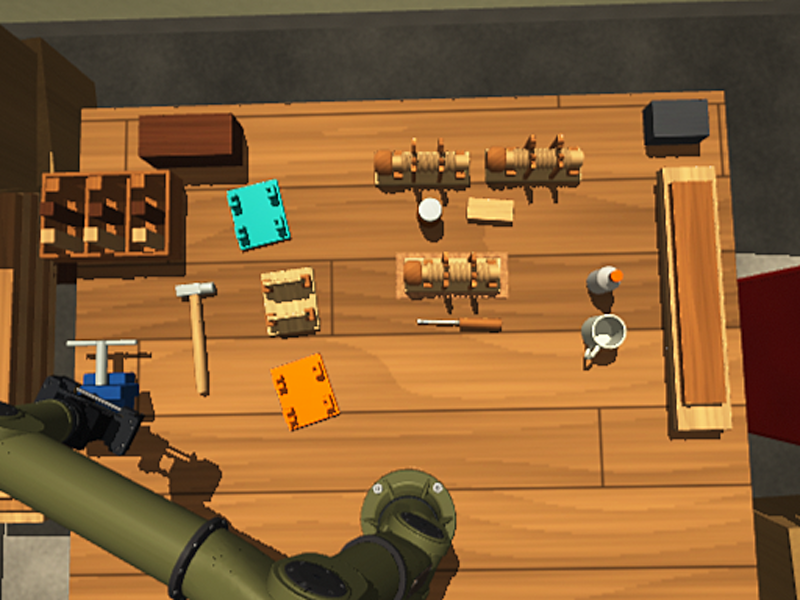

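View pics/side0.png

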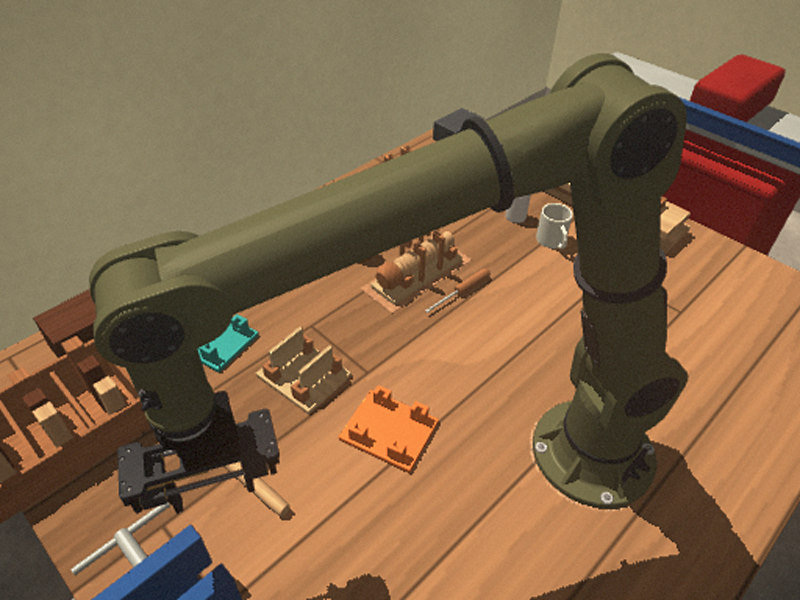

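The top view (800x600 pixels) shows the plywood rack with two leaves at (290,301), upper leaf around y≈275 and lower around y≈325. The mat with the screw is at (452,276). Possible mix-ups are the turquoise rack (258,215), the orange rack (305,391), and the spare screws at (422,165) and (533,160). I choose the plywood rack and the screw on the cork mat. The side view agrees: rack (305,370), screw (420,265).

```bash
python3 - <<'E'
from h import *
T=dict(np.load('top.npz'));S=dict(np.load('side.npz'))
PT,PS=cloud(T),cloud(S)
def rect(name,P,box,zl,zh,split=None):
    m=(P[...,0]>box[0])&(P[...,0]<box[1])&(P[...,1]>box[2])&(P[...,1]<box[3])&(P[...,2]>zl)&(P[...,2]<zh)
    n,l=cv2.connectedComponents(m.astype(np.uint8))
    for i in range(1,n):
        q=P[l==i]
        if len(q)<8: continue
        r=cv2.minAreaRect((q[:,:2]*1000).astype(np.float32)); vs,us=np.where(l==i)
        print(name,len(q),'px',us.mean().round(),vs.mean().round(),np.round(r[0],1),np.round(r[1],1),round(r[2],1),'z50,95',np.round(np.percentile(q[:,2],[50,95])*1000,1),'pca',end=' ')
        d=q[:,:2]-q[:,:2].mean(0);w=np.linalg.svd(d,full_matrices=False)[2][0];print(np.degrees(np.arctan2(w[1],w[0])).round(1))
c=PT[int(301*.64),int(290*.64)];m=PT[int(276*.64),int(452*.64)];print(c,m)
B=(c[0]-.12,c[0]+.12,c[1]-.09,c[1]+.09)
for n,P in(('top',PT),('side',PS)):
    print('leaf tops');rect(n,P,B,.07,.1)
    print('rack');rect(n,P,B,.004,.1)
    print('bench z',np.nanmedian(P[(abs(P[...,0]-.3)<.05)&(abs(P[...,1])<.1)][:,2]))
B=(m[0]-.12,m[0]+.1,m[1]-.17,m[1]+.17)
for n,P in(('top',PT),('side',PS)):
    print('screw stand+');rect(n,P,B,.008,.14)
    print('high');rect(n,P,B,.085,.14)
    print('head/thread');rect(n,P,B,.055,.085)
# mat by colour, ray to plane 1.5mm
hsv=cv2.cvtColor(T['frame'],cv2.COLOR_RGB2HSV)
for p in[(400,290),(505,290),(452,256),(420,320),(350,270)]: print(p,hsv[int(p[1]*.64),int(p[0]*.64)])
a=cv2.resize(T['frame'][140:225,155:345,::-1],None,fx=4,fy=4,interpolation=2)
cv2.imwrite('pics/crop1.png',a)
E
```

```text
[0.51274012 0.27180358 0.01154487] [ 0.55581912 -0.11376342  0.07767569]
leaf tops
top 66 px 180.0 179.0 [553.2 275.1] [ 8.8 85.6] 6.4 z50,95 [81.8 86.5] pca -83.5
top 64 px 183.0 201.0 [473.3 265.9] [ 8.1 85.6] 6.2 z50,95 [82.7 86.3] pca -83.7
rack
top 1332 px 185.0 192.0 [512.6 272.2] [161.2 130.9] 8.8 z50,95 [12.7 82.1] pca -174.2
bench z -0.0005826166914335578
leaf tops
side 127 px 182.0 219.0 [551. 277.] [11.1 87.8] 5.8 z50,95 [81.3 86.8] pca 96.7
side 131 px 201.0 231.0 [472.2 266.4] [11.9 87.9] 5.7 z50,95 [82.  86.5] pca 96.1
rack
side 1802 px 194.0 237.0 [526.3 261.7] [186.  158.9] 3.1 z50,95 [26.3 83.6] pca -164.3
bench z 0.0009207756324690971
screw stand+
top 1314 px 289.0 175.0 [ 567.6 -117.3] [228.4  76.9] 88.7 z50,95 [ 66.6 112.6] pca -91.2
top 223 px 302.0 206.0 [ 454.3 -130.8] [200.4  25.1] 85.7 z50,95 [21.3 27.5] pca -93.2
high
top 36 px 285.0 165.0 [589.9 -97. ] [ 9.5 29.7] 87.8 z50,95 [112.6 121.3] pca -179.5
top 39 px 302.0 165.0 [ 588.7 -159.2] [10.5 30.4] 88.1 z50,95 [110.2 122.2] pca 178.6
top 30 px 285.0 178.0 [544.4 -96.6] [ 8.7 28.6] 85.8 z50,95 [113.4 123.2]
[... 170 characters left out ...]
0,95 [70.6 80.4] pca -90.9
screw stand+
side 1357 px 266.0 170.0 [ 567.9 -137.2] [102.3 278.9] 3.0 z50,95 [ 56.7 104.7] pca 85.3
side 190 px 298.0 182.0 [ 450.7 -133.1] [201.7  24.9] 85.8 z50,95 [21.5 27.8] pca 85.6
high
side 59 px 281.0 152.0 [ 542.6 -158.3] [32.1 13. ] 1.9 z50,95 [105.7 120.7] pca -176.4
side 20 px 261.0 156.0 [582.1 -93.6] [23.2 11.3] 27.7 z50,95 [ 99.6 110. ] pca 15.0
side 59 px 269.0 160.0 [542.2 -96.7] [31.6 13.2] 3.8 z50,95 [106.  119.6] pca -179.0
head/thread
side 553 px 263.0 166.0 [ 565.  -112.8] [227.6  76.9] 88.6 z50,95 [70.4 81.6] pca 89.1
(400, 290) [ 15 164 228]
(505, 290) [ 15 162 228]
(452, 256) [ 16 158 238]
(420, 320) [ 22  57 237]
(350, 270) [ 14 179 165]
```

View pics/crop1.png

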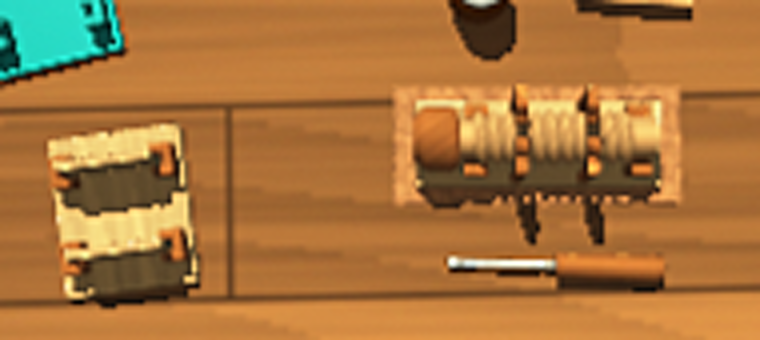

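The crop confirms the choice: plywood rack with two leaves (left, crop (125,210)) and the matted screw (crop (535,140)). Leaf A is at (552.5, 276) mm and leaf B at (473, 266), with yaw about 6.3° and tops at 84 mm. thread_mid is at about (566.5, -128) mm with yaw about -1.1°. I turn and approach leaf A first.

```bash
cat > go.py <<'E'
# usage: go.py x y z yaw -> remaining shift in tool units, turn about tool z in units
import sys; from h import *; from scipy.spatial.transform import Rotation as R
o=env.get_obs(); g=np.array([float(a) for a in sys.argv[1:4]]); R0=R.from_euler('xyz',o['tool_rot'],degrees=True)
Rg=R.from_euler('xyz',[180,0,float(sys.argv[4])],degrees=True)
print('pos',np.round(o['tool_pos'],4),'rot',np.round(o['tool_rot'],2),'F',np.round(o['force'],1),'t',round(o['time_s'],2))
print('shift units (axes now)',(R0.inv().apply(g-o['tool_pos'])/.08).round(3),'(axes goal)',(Rg.inv().apply(g-o['tool_pos'])/.08).round(3),'turn',((R0.inv()*Rg).as_rotvec()/np.pi).round(4))
E
python3 -m creep '{"translation":[[0,0,0],[0,0,0],[0,0,0]],"turn":[[0,0,0.0535],[0,0,0.0535],[0,0,0.0535]],"grip":[0.6,0.6,0.6]}' 15
python3 -m creep '{"translation":[[0,0,0],[0,0,0],[0,0,0]],"turn":[[0,0,0.0535],[0,0,0.0535],[0,0,0.0535]],"grip":[0.6,0.6,0.6]}'
python3 go.py 0.5527 0.2758 0.14 96.3
```

```text
time_s: 0.48
tool_pos: [0.2837, 0.5844, 0.2219]
tool_rot: [-179.9, 0.0, 124.9]
force: [0.1, 0.1, -0.2]
grip_width: 0.0649
grasp_force: 0.0
time_s: 0.85
tool_pos: [0.2837, 0.5845, 0.2219]
tool_rot: [-180.0, 0.1, 96.0]
force: [0.2, 0.1, 0.7]
grip_width: 0.0525
grasp_force: 0.0
pos [0.2837 0.5845 0.2219] rot [-1.7997e+02  6.0000e-02  9.6020e+01] F [0.2 0.1 0.7] t 0.85
shift units (axes now) [-4.189  2.94   1.027] (axes goal) [-4.204  2.919  1.024] turn [-0.0002  0.0003 -0.0016]
```

```bash

python3 -m creep '{"translation":[[-0.3,0.21,0],[-0.55,0.38,0],[-0.55,0.38,0],[-0.55,0.38,0],[-0.55,0.38,0.1]],"turn":[[0,0,0],[0,0,0],[0,0,0],[0,0,0],[0,0,0]],"grip":[0.5,0.5,0.5,0.5,0.5]}'
python3 -m creep '{"translation":[[-0.55,0.38,0.2],[-0.55,0.38,0.3],[-0.4,0.29,0.3],[-0.18,0.13,0.12],[0,0,0]],"turn":[[0,0,0],[0,0,0],[0,0,0],[0,0,0],[0,0,0]],"grip":[0.5,0.5,0.5,0.5,0.5]}'
python3 go.py 0.5527 0.2758 0.052 96.3
```

```text
time_s: 1.48
tool_pos: [0.4446, 0.4, 0.2148]
tool_rot: [180.0, -0.0, 96.3]
force: [0.8, 0.5, -1.1]
grip_width: 0.0435
grasp_force: 0.0
time_s: 2.1
tool_pos: [0.5519, 0.2774, 0.1402]
tool_rot: [-179.9, 0.0, 96.2]
force: [-0.8, 0.3, 1.0]
grip_width: 0.0438
grasp_force: 0.0
pos [0.5519 0.2774 0.1402] rot [-1.7991e+02  3.0000e-02  9.6230e+01] F [-0.8  0.3  1. ] t 2.1
shift units (axes now) [-0.021  0.009  1.103] (axes goal) [-0.022  0.007  1.103] turn [-0.0005  0.0002 -0.0004]
```

```bash

python3 -m creep '{"translation":[[-0.02,0.01,0.3],[0,0,0.4],[0,0,0.3],[0,0,0.1],[0,0,0]],"turn":[[0,0,0],[0,0,0],[0,0,0],[0,0,0],[0,0,0]],"grip":[0.5,0.5,0.5,0.5,0.5]}'
python3 -m creep '{"translation":[[0,0,0],[0,0,0],[0,0,0],[0,0,0],[0,0,0]],"turn":[[0,0,0],[0,0,0],[0,0,0],[0,0,0],[0,0,0]],"grip":[0,0,0,0,0]}' 25
python3 go.py 0.5527 0.2758 0.052 96.3
```

```text
time_s: 2.72
tool_pos: [0.5525, 0.2784, 0.0536]
tool_rot: [180.0, -0.1, 96.5]
force: [0.6, 0.5, -0.5]
grip_width: 0.0435
grasp_force: 0.0
time_s: 3.35
tool_pos: [0.5531, 0.2766, 0.0531]
tool_rot: [180.0, -0.0, 96.3]
force: [-0.1, -0.3, 0.4]
grip_width: 0.008
grasp_force: 25.0
pos [0.5531 0.2766 0.0531] rot [179.99  -0.    96.33] F [-0.1 -0.3  0.4] t 3.35
shift units (axes now) [-0.009 -0.006  0.014] (axes goal) [-0.009 -0.006  0.014] turn [ 0.0001 -0.      0.0002]
```

```bash

python3 -m creep '{"translation":[[0,0,-0.2],[0,0,-0.4],[0,0,-0.6],[0,0,-0.4],[0,0,-0.13]],"turn":[[0,0,0],[0,0,0],[0,0,0],[0,0,0],[0,0,0]],"grip":[0,0,0,0,0]}' 25
python3 -m creep '{"translation":[[0,0,0],[0,0,0]],"turn":[[0,0,0.0206],[0,0,0.0206]],"grip":[0,0]}'
python3 go.py 0.5665 -0.128 0.19 88.9
```

```text
time_s: 3.98
tool_pos: [0.5544, 0.2772, 0.1948]
tool_rot: [179.7, -0.1, 96.3]
force: [-0.3, 0.1, -0.3]
grip_width: 0.008
grasp_force: 25.0
time_s: 4.22
tool_pos: [0.5525, 0.2763, 0.1906]
tool_rot: [-179.9, 0.0, 88.8]
force: [-0.1, -0.9, -1.6]
grip_width: 0.0079
grasp_force: 25.0
pos [0.5525 0.2763 0.1906] rot [-1.7993e+02  4.0000e-02  8.8800e+01] F [-0.1 -0.9 -1.6] t 4.22
shift units (axes now) [-5.049  0.282  0.011] (axes goal) [-5.05   0.272  0.007] turn [-0.0004  0.0002 -0.0006]
```

```bash
python3 - <<'E'
from h import *
c=cam('side'); cv2.imwrite('pics/s1.png',cv2.resize(c['frame'][130:280,130:330,::-1],None,fx=4,fy=4,interpolation=2))
E
```

```text
(no output)
```

View pics/s1.png

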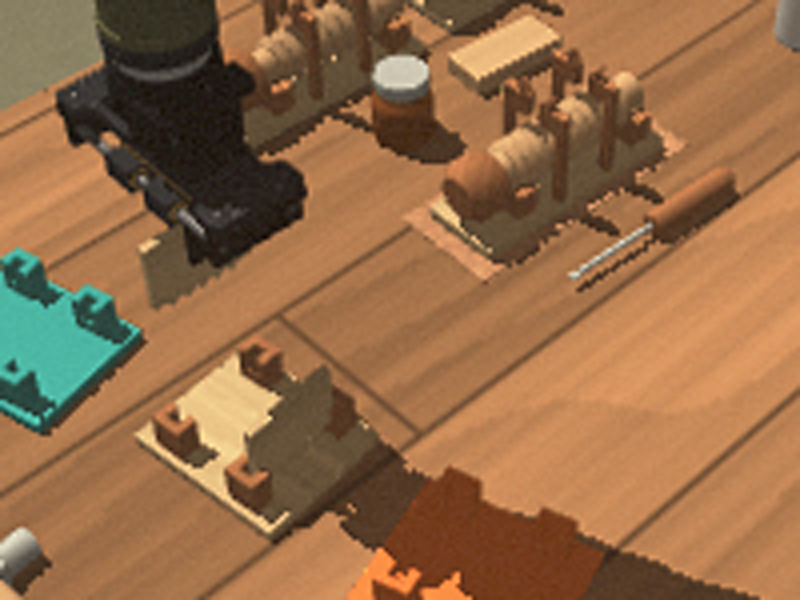

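The crop shows the leaf held upright at (185,270), the near leaf still in the rack at (320,430), and the way to the screw at (550,160) clear.

```bash

python3 -m creep '{"translation":[[-0.35,0,0],[-0.65,0.04,0],[-0.7,0.04,0],[-0.7,0.04,0],[-0.7,0.04,0]],"turn":[[0,0,0],[0,0,0],[0,0,0],[0,0,0],[0,0,0]],"grip":[0,0,0,0,0]}'
python3 -m creep '{"translation":[[-0.7,0.04,0],[-0.65,0.04,0],[-0.4,0.03,0],[-0.2,0,0],[0,0,0]],"turn":[[0,0,0],[0,0,0],[0,0,0],[0,0,0],[0,0,0]],"grip":[0,0,0,0,0]}'
python3 go.py 0.5665 -0.128 0.19 88.9
python3 - <<'E'
from h import *
T=cam('top');S=cam('side');p=env.get_obs()['tool_pos']
for n,c in(('top',T),('side',S)):
    P=cloud(c)
    for nm,zl,zh in(('arms',.107,.135),('leaf/all',.155,.20)):
        m=(abs(P[...,0]-.566)<.04)&(abs(P[...,1]+.128)<.06)&(P[...,2]>zl)&(P[...,2]<zh)
        k,l=cv2.connectedComponents(m.astype(np.uint8))
        for i in range(1,k):
            q=P[l==i]
            if len(q)>10: r=cv2.minAreaRect((q[:,:2]*1000).astype(np.float32));print(n,nm,len(q),np.round(r[0],1),np.round(r[1],1),round(r[2],1))
cv2.imwrite('pics/s2.png',cv2.resize(S['frame'][100:220,200:360,::-1],None,fx=5,fy=5,interpolation=2))
E
```

```text
time_s: 4.9
tool_pos: [0.5605, 0.0266, 0.1907]
tool_rot: [-179.9, 0.0, 89.0]
force: [0.5, 0.1, -0.5]
grip_width: 0.0075
grasp_force: 25.0
time_s: 5.52
tool_pos: [0.5666, -0.1281, 0.1909]
tool_rot: [-179.9, -0.0, 88.9]
force: [-0.5, 0.5, -0.5]
grip_width: 0.0078
grasp_force: 25.0
pos [ 0.5666 -0.1281  0.1909] rot [-1.7995e+02 -1.0000e-02  8.8850e+01] F [-0.5  0.5 -0.5] t 5.53
shift units (axes now) [ 0.001 -0.001  0.011] (axes goal) [ 0.001 -0.001  0.011] turn [-0.0003 -0.0001 -0.0003]
top arms 15 [596.7 -98.5] [ 7.6 16.2] 85.8
side arms 31 [ 587.1 -158.9] [12.2 31.4] 88.1
side arms 24 [ 542.1 -158.2] [28.4 10.3] 9.0
side arms 31 [587.8 -96.5] [32.6 13.2] 3.5
side arms 28 [542.8 -95.7] [26.8 12.1] 5.2
side leaf/all 159 [ 560.6 -126.2] [89.8 17. ] 85.8
```

View pics/s2.png

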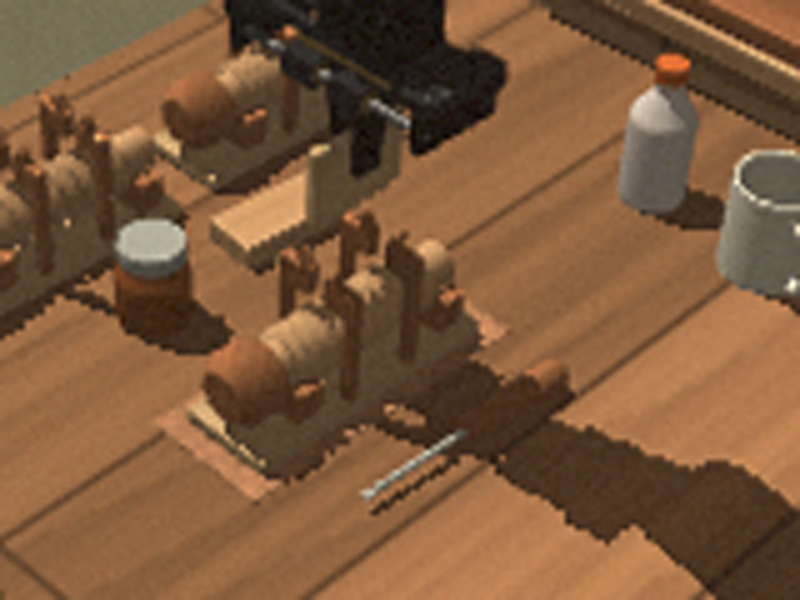

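The crop shows the leaf at (355,170) hanging above the matted screw, in line with the fence arms at (345,270). I descend between the arms.

```bash

python3 -m creep '{"translation":[[0,0,0.2],[0,0,0.25],[0,0,0.1],[0,0,0]],"turn":[[0,0,0],[0,0,0],[0,0,0],[0,0,0]],"grip":[0,0,0,0]}'
python3 -m creep '{"translation":[[0,0,0.1],[0,0,0.1],[0,0,0.05],[0,0,0]],"turn":[[0,0,0],[0,0,0],[0,0,0],[0,0,0]],"grip":[0,0,0,0]}'
python3 go.py 0.5665 -0.128 0.115 88.9
```

```text
time_s: 6.12
tool_pos: [0.5665, -0.1269, 0.1464]
tool_rot: [-179.9, -0.0, 89.0]
force: [0.2, -0.8, -0.0]
grip_width: 0.0078
grasp_force: 25.0
time_s: 6.62
tool_pos: [0.5668, -0.1277, 0.127]
tool_rot: [-180.0, -0.0, 88.9]
force: [0.0, 0.4, -1.4]
grip_width: 0.0078
grasp_force: 25.0
pos [ 0.5668 -0.1277  0.127 ] rot [-1.7997e+02 -1.0000e-02  8.8920e+01] F [ 0.   0.4 -1.4] t 6.62
shift units (axes now) [-0.004 -0.004  0.15 ] (axes goal) [-0.004 -0.004  0.15 ] turn [-0.0002 -0.      0.0001]
```

```bash

python3 -m creep '{"translation":[[0,0,0.06],[0,0,0.05],[0,0,0.0125],[0,0,0]],"turn":[[0,0,0],[0,0,0],[0,0,0],[0,0,0]],"grip":[0,0,0,0]}'
for i in 1; do python3 -m creep '{"translation":[[0,0,0.0125],[0,0,0]],"turn":[[0,0,0],[0,0,0]],"grip":[0,0]}'; done
python3 -m creep '{"translation":[[0,0,0.0125],[0,0,0]],"turn":[[0,0,0],[0,0,0]],"grip":[0,0]}'
```

```text
time_s: 7.12
tool_pos: [0.567, -0.1277, 0.1175]
tool_rot: [-180.0, -0.0, 88.9]
force: [0.5, -0.2, -0.8]
grip_width: 0.008
grasp_force: 25.0
time_s: 7.38
tool_pos: [0.567, -0.1277, 0.1166]
tool_rot: [180.0, -0.0, 88.9]
force: [0.4, 0.5, -0.9]
grip_width: 0.0081
grasp_force: 25.0
time_s: 7.62
tool_pos: [0.567, -0.1277, 0.1155]
tool_rot: [-180.0, -0.0, 88.9]
force: [0.5, 0.3, -0.1]
grip_width: 0.0078
grasp_force: 25.0
```

```bash

python3 -m creep '{"translation":[[0,0,0.0125],[0,0,0]],"turn":[[0,0,0],[0,0,0]],"grip":[0,0]}'
python3 -m creep '{"translation":[[0,0,0.0125],[0,0,0]],"turn":[[0,0,0],[0,0,0]],"grip":[0,0]}'
```

```text
time_s: 7.88
tool_pos: [0.567, -0.1277, 0.1145]
tool_rot: [-180.0, -0.0, 88.9]
force: [-0.5, -1.3, 0.9]
grip_width: 0.0077
grasp_force: 25.0
time_s: 8.12
tool_pos: [0.567, -0.1277, 0.1134]
tool_rot: [-180.0, -0.0, 88.9]
force: [-0.4, -0.2, -0.7]
grip_width: 0.0077
grasp_force: 25.0
```

```bash

python3 -m creep '{"translation":[[0,0,0.0125],[0,0,0]],"turn":[[0,0,0],[0,0,0]],"grip":[0,0]}'
python3 -m creep '{"translation":[[0,0,0.0065],[0,0,0]],"turn":[[0,0,0],[0,0,0]],"grip":[0,0]}'
```

```text
time_s: 8.38
tool_pos: [0.567, -0.1277, 0.1125]
tool_rot: [-180.0, -0.0, 88.9]
force: [-0.2, 0.9, -0.8]
grip_width: 0.0077
grasp_force: 25.0
time_s: 8.62
tool_pos: [0.5671, -0.1276, 0.1121]
tool_rot: [180.0, -0.0, 88.9]
force: [-0.6, 0.7, -0.3]
grip_width: 0.0077
grasp_force: 25.0
```

```bash

for i in 1; do python3 -m creep '{"translation":[[0,0,0.0065],[0,0,0]],"turn":[[0,0,0],[0,0,0]],"grip":[0,0]}'; done
python3 -m creep '{"translation":[[0,0,0.0065],[0,0,0]],"turn":[[0,0,0],[0,0,0]],"grip":[0,0]}'
python3 -m creep '{"translation":[[0,0,0.0065],[0,0,0]],"turn":[[0,0,0],[0,0,0]],"grip":[0,0]}' | grep -E 'pos|force'
```

```text
time_s: 8.88
tool_pos: [0.5672, -0.1276, 0.1118]
tool_rot: [180.0, -0.0, 88.9]
force: [0.5, 0.8, 1.0]
grip_width: 0.0077
grasp_force: 25.0
time_s: 9.12
tool_pos: [0.5673, -0.1274, 0.1115]
tool_rot: [180.0, -0.0, 88.9]
force: [-1.6, 2.0, 4.5]
grip_width: 0.0078
grasp_force: 25.0
tool_pos: [0.5675, -0.1273, 0.1112]
force: [-1.3, 1.5, 5.8]
grasp_force: 25.0
```

```bash

python3 -m creep '{"translation":[[0.0065,0,0],[0,0,0]],"turn":[[0,0,0],[0,0,0]],"grip":[0,0]}' | grep -E 'pos|force: \['
python3 -m creep '{"translation":[[0.0065,0,0],[0,0,0]],"turn":[[0,0,0],[0,0,0]],"grip":[0,0]}' | grep -E 'pos|force: \['
python3 -m creep '{"translation":[[0.0065,0,0],[0,0,0]],"turn":[[0,0,0],[0,0,0]],"grip":[0,0]}' | grep -E 'pos|force: \['
```

```text
tool_pos: [0.5676, -0.1269, 0.111]
force: [-0.6, 1.7, 5.4]
tool_pos: [0.5675, -0.1266, 0.1108]
force: [-0.7, 0.6, 4.2]
tool_pos: [0.5673, -0.1261, 0.1104]
force: [1.2, 0.4, 3.1]
```

```bash

python3 -m creep '{"translation":[[0.0065,0,0.0065],[0,0,0]],"turn":[[0,0,0],[0,0,0]],"grip":[0,0]}' | grep -E 'pos|force: \['
python3 -m creep '{"translation":[[0.0065,0,0.0065],[0,0,0]],"turn":[[0,0,0],[0,0,0]],"grip":[0,0]}' | grep -E 'pos|force: \['
python3 -m creep '{"translation":[[0.0065,0,0.0065],[0,0,0]],"turn":[[0,0,0],[0,0,0]],"grip":[0,0]}' | grep -E 'pos|force: \['
```

```text
tool_pos: [0.5671, -0.1256, 0.1099]
force: [2.5, 1.9, 2.9]
tool_pos: [0.567, -0.1251, 0.1094]
force: [0.5, 0.9, 3.3]
tool_pos: [0.567, -0.1245, 0.1089]
force: [0.3, 0.6, 4.0]
```

```bash

python3 -m creep '{"translation":[[0.0065,0,0.0065],[0,0,0]],"turn":[[0,0,0],[0,0,0]],"grip":[0,0]}' | grep -E 'pos|force: \['
python3 -m creep '{"translation":[[0.0065,0,0.0065],[0,0,0]],"turn":[[0,0,0],[0,0,0]],"grip":[0,0]}' | grep -E 'pos|force: \['
python3 -m creep '{"translation":[[0.0065,0,0.0065],[0,0,0]],"turn":[[0,0,0],[0,0,0]],"grip":[0,0]}' | grep -E 'pos|force: \['
```

```text
tool_pos: [0.567, -0.124, 0.1084]
force: [0.9, 0.7, 3.5]
tool_pos: [0.5671, -0.1235, 0.1078]
force: [0.9, 0.5, 3.6]
tool_pos: [0.5671, -0.123, 0.1073]
force: [0.1, 0.7, 3.9]
```

```bash

python3 -m creep '{"translation":[[0.0065,0,0.0065],[0,0,0]],"turn":[[0,0,0],[0,0,0]],"grip":[0,0]}' | grep -E 'pos|force: \['
python3 -m creep '{"translation":[[0.0065,0,0.0065],[0,0,0]],"turn":[[0,0,0],[0,0,0]],"grip":[0,0]}' | grep -E 'pos|force: \['
python3 -m creep '{"translation":[[0.0065,0,0.0065],[0,0,0]],"turn":[[0,0,0],[0,0,0]],"grip":[0,0]}' | grep -E 'pos|force: \['
```

```text
tool_pos: [0.5671, -0.1224, 0.1068]
force: [-0.9, 0.7, 3.6]
tool_pos: [0.5672, -0.1221, 0.1064]
force: [0.2, 0.9, 4.2]
tool_pos: [0.5673, -0.122, 0.1064]
force: [-1.1, 0.5, 6.9]
```

```bash

python3 -m creep '{"translation":[[0,0,0.0065],[0,0,0]],"turn":[[0,0,0],[0,0,0]],"grip":[0,0]}' | grep -E 'pos|force: \['
python3 -m creep '{"translation":[[0,0,0.0045],[0,0,0]],"turn":[[0,0,0],[0,0,0]],"grip":[0,0]}' | grep -E 'pos|rot|force: \['
python3 - <<'E'
from h import *
T=cam('top');S=cam('side')
cv2.imwrite('pics/s3.png',cv2.resize(S['frame'][110:220,210:350,::-1],None,fx=5,fy=5,interpolation=2))
P=cloud(S);m=(abs(P[...,0]-.563)<.02)&(abs(P[...,1]+.123)<.055)&(P[...,2]>.125)&(P[...,2]<.15)
q=P[m];y=q[:,1]
for a in(-.165,-.155,-.145,-.105,-.095,-.085):
    k=q[abs(y-a)<.005]
    if len(k): print(a,len(k),'x',np.median(k[:,0]).round(4),'ztop',np.percentile(k[:,2],[80,95]).round(4))
E
```

```text
tool_pos: [0.5672, -0.122, 0.1063]
force: [-1.7, 0.5, 9.6]
tool_pos: [0.5673, -0.1221, 0.1063]
tool_rot: [180.0, 0.0, 88.9]
force: [-2.5, 0.5, 11.0]
-0.165 1 x 0.5639 ztop [0.1345 0.1345]
-0.155 3 x 0.5624 ztop [0.1368 0.1385]
-0.105 12 x 0.5645 ztop [0.1391 0.1418]
-0.095 7 x 0.5651 ztop [0.1379 0.1387]
-0.085 11 x 0.5647 ztop [0.1409 0.1414]
```

View pics/s3.png

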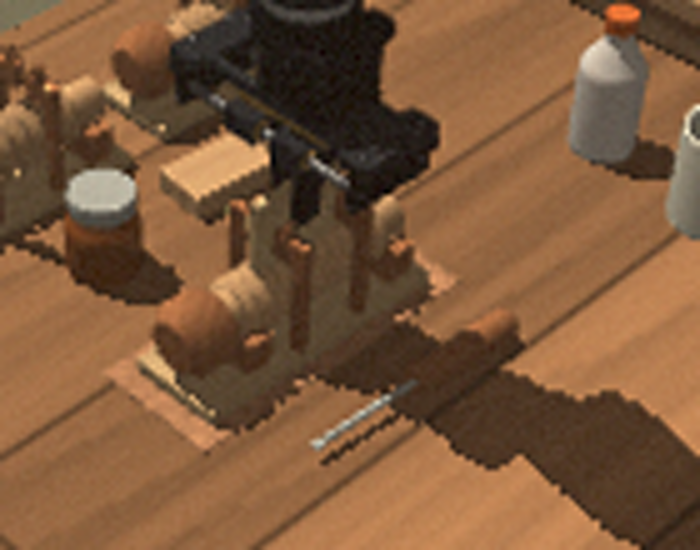

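The crop shows the leaf sunk between the fence arms on the thread (300,215). Its gum line comes out at about 77.3 mm with a hard stop at 11 N, so it is fully home. I ease off, release and retract.

```bash

python3 -m creep '{"translation":[[-0.003,0,-0.006],[0,0,0]],"turn":[[0,0,0],[0,0,0]],"grip":[0,0]}' | grep -E 'pos|force: \['
python3 -m creep '{"translation":[[0,0,0],[0,0,0],[0,0,0],[0,0,0]],"turn":[[0,0,0],[0,0,0],[0,0,0],[0,0,0]],"grip":[0.13,0.2,0.3,0.3]}' | grep -vE 'rot'
python3 -m creep '{"translation":[[0,0,-0.1],[0,0,-0.3],[0,0,-0.4],[0,0,-0.5],[0,0,-0.3]],"turn":[[0,0,0],[0,0,0],[0,0,0],[0,0,0],[0,0,0]],"grip":[0.3,0.3,0.3,0.3,0.3]}' | grep -vE 'rot'
python3 -m creep '{"translation":[[0.3,0,-0.2],[0.6,0,0],[0.7,0,0],[0.5,0,0],[0.2,0,0]],"turn":[[0,0,0],[0,0,0],[0,0,0],[0,0,0],[0,0,0]],"grip":[0.3,0.3,0.3,0.3,0.3]}' | grep -vE 'rot'
cat > chk.py <<'E'
from h import *
S=cam('side');T=cam('top')
a=cv2.resize(S['frame'][120:220,220:340,::-1],(480,400),interpolation=2);b=cv2.resize(T['frame'][150:205,250:330,::-1],(320,220),interpolation=2)
im=np.zeros((400,800,3),np.uint8);im[:,:480]=a;im[:220,480:]=b;cv2.imwrite('pics/fin.png',im)
for n,c in(('side',S),('top',T)):
    P=cloud(c);m=(abs(P[...,0]-.567)<.012)&(abs(P[...,1]+.123)<.055)&(P[...,2]>.128)&(P[...,2]<.16)
    q=P[m];r=cv2.minAreaRect((q[:,:2]*1000).astype(np.float32));print(n,len(q),np.round(r[0],1),np.round(r[1],1),round(r[2],1),'z',np.percentile(q[:,2],[50,80,95]).round(4))
    for s in(-1,1):
        k=q[s*(q[:,1]+.122)>.012];print(s,np.percentile(k[:,2],[50,95]).round(4))
E
python3 chk.py
```

```text
tool_pos: [0.5673, -0.1221, 0.1064]
force: [-1.3, -0.4, 9.4]
time_s: 13.72
tool_pos: [0.5669, -0.1217, 0.105]
force: [0.4, 1.1, -0.3]
grip_width: 0.0247
grasp_force: 0.0
time_s: 14.35
tool_pos: [0.5679, -0.1221, 0.2363]
force: [-0.2, 0.0, 0.1]
grip_width: 0.0258
grasp_force: 0.0
time_s: 14.98
tool_pos: [0.5705, 0.0653, 0.2498]
force: [0.7, -1.6, 0.1]
grip_width: 0.0259
grasp_force: 0.0
side 77 [ 566.4 -123.2] [88.2 14. ] 89.0 z [0.1361 0.1388 0.1405]
-1 [0.1356 0.1405]
1 [0.1361 0.1397]
top 53 [ 566.2 -121.3] [85.   6.3] 88.5 z [0.1368 0.1385 0.1401]
-1 [0.1373 0.1404]
1 [0.1364 0.1398]
```

View pics/fin.png

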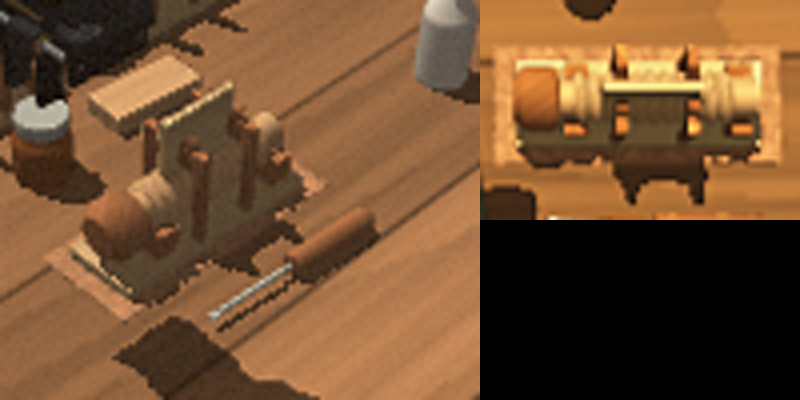

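The final crop shows the leaf upright and level between the fence arms (200,120), with its top at about 137.5 mm, which is fully home. The gripper is clear, so I hand in.

```bash
python3 -c "
from cell import env
print(env.sign_off())"
```

```text
the job is handed in; nothing more can be done
None
```

I handed the job in with the far comb standing fully home in the thread: it was the first one tried, dropped into the grooves and stopped hard at about 11 N, so the near comb never left the rack.

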